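# Turn a rectifier plate over into the test nest

## Task

Put the alternator rectifier plate, terminal block up, flat into the pocket of the hinged flipper, then take the flipper by its bar and swing it right over, setting it down gently, so that the plate drops face-down into the test nest. Swing the flipper gently all the way back to where it started, leaving the plate lying flat in the nest, and leave the other things on the bench alone.

Things in the scene. Friction and masses are not known exactly. Their poses are not given: they have to be found in the camera images.
- rectifier: Loose plate, 0.13 kg: aluminium slab 80 (own x) x 56 (y) x 8 mm; on the middle of its face a black terminal block 44 (x) x 16 (y) mm, from 8 to 32 mm above the underside (grip it across the 16 mm, tips above the slab), and four studs 11 mm across, 4 tall, at x +-21, y +-19. Origin: centre of the underside; z out of the face, up at the start. Alike after a half turn. Lies flat on the bench.
- fixture: Turn-over fixture fixed to the bench: dark steel base 120 (own x) x 230 (y) x 12 mm. Origin: centre of its underside, on the bench. x runs along the hinge; +y is the side where the aluminium flipper lies at the start, -y the side of the grey plastic nest. Hinge cheeks 59 mm high at x +-59, y 0. Turned up to 0.25 rad from the world axes.
- flipper (a joint): Flipper angle, rad: 0 = lying on the +y side, pocket up (start), pi/2 upright, pi = lying over the nest; stops at 0 and pi. No spring, light friction, 0.35 kg: it falls if let go. Two small keeper bars geared to the hinge turn in over the plate's ends on the way and are clear at 0 and pi, so the plate stays in and drops out in the last 0.4 rad before pi.
- pocket (a point): Centre of the flipper's pocket floor, where the plate's underside centre belongs: at joint 0 at fixture (0, 58, 46) mm, axes as the fixture's. Pocket 83.5 (x) x 59 (y) mm, the plate's long side along the hinge; walls 8 to 13 mm above the floor, those along the hinge side and the outer side lean outwards at the top as a lead-in.
- nest (a point): Centre of the test nest at the height of its two ledges, at fixture (0, -58, 44) mm. The ledges lie 28 to 43 mm either side of the middle; face-down on them the plate has its underside, now on top, 52 mm above the bench and its block hanging in the open well between. Guides leave about 2 mm around the plate.
- handle (a point): Middle of the flipper's round dark steel bar: 12 mm thick, 92 mm long, parallel to the hinge, 135 mm from its axis; arms join it 40 mm either side of the middle, 30 mm lie free between bar and flipper. 50 mm above the bench at joint 0 (fixture y +135) and at pi (y -135), 185 mm at pi/2. Free from above all the way; it turns in a light pinch, so the tool need not turn.
- hinge (a point): Middle of the hinge axis, 50 mm above the bench, over the fixture's origin.
- pulley: Bystander: loose grooved steel pulley, 58 mm across, 36 mm tall; origin at the centre of its underside.
- bearing: Bystander: loose bearing ring, 52 mm across, 15 mm tall; origin at the centre of its underside.
- alternator: Bystander: alternator standing on its nose, about 165 mm across its lugs, 146 mm tall, left of the fixture; origin at the centre of its underside.
- meter: Bystander: hand multimeter lying on its back, 175 x 85 x 49 mm, right of the fixture; origin at the centre of its underside.
Not all that is in view belongs to the job. Leave any pink look-alike of the rectifier alone.

How it is judged:
By the outcome, as a careful person would: the job done as asked, in the order asked, and still so for the second after the job is handed in, with the robot touching nothing.
It also fails if it takes over 67 s, if anything falls off the work surface, if the arm or the gripper's body presses on something with over 40 N, if the wrist force passes 120 N, or if a joint passes its speed limit or range.

## Robot

A 6-joint arm with a two-finger parallel gripper is mounted at the origin on the work surface. World frame = base frame: x ahead of the robot, y to its left, z up, the work surface at z = 0. Lengths are in m, angles in rad, forces in N, time in s.
With the tool pointing down it reaches from about 0.35 to 0.775 m from the base axis. Payload 7.3 kg.
Tool frame: the origin (TCP) lies at the very end of the fingers, on their centre line; the grasp point (between the pads) lies 19 mm behind it (robot.tcp_to_grasp is the distance from the TCP to the grasp point, in m); z points along the fingers, y is the direction in which the jaws open and shut (so a half turn about z gives the same grasp; the last joint's range is limited). The gripper opens to 92 mm and grips with 3 to 60 N. Pads are 19 mm wide; open, the fingers measure 130 mm over their backs; the gripper's body (75 mm by 190 mm) begins 47 mm behind the grasp point.
Start: joints at [1.058, 0.342, 1.524, -0, 1.275, -0.146], TCP at [0.188, 0.49, 0.227] pointing down, gripper open.
Joint ranges: [-2.53, 2.53], [-0.77, 2.02], [0.04, 2.7], [-1, 4.14], [0.28, 2.66], [-3.11, 3.11]. Speed limits (rad/s): [2.57, 2.57, 3.14, 3.14, 3.14, 3.14].

## Interface

Orientations are given as [roll, pitch, yaw] about the fixed x, y, z axes, in that order (R = Rz(yaw) Ry(pitch) Rx(roll)).
In Python, from cell import robot gives the robot as it stands.
- The arm moves only by the tool arm_command, never from a script. Its argument "motion" is a list that holds one entry, the list of rows, each a list of 7 numbers: the turn, a rotation vector about the tool's x, y, z in units of 90 degrees (1.0 is 90 degrees), then the shift along the tool's x, y, z in units of 30 cm (1.0 is 30 cm), then the opening, from -1 (shut) to 1 (fully open). In form: [[[wx, wy, wz, tx, ty, tz, grip], ...]]. A call has 1 to 8 rows; each row is the pose to reach, as a shift and turn from the pose commanded when the call began, along the tool's axes at that moment; what a row does not reach only later rows make up. A row lasts 1/10 s, in which the tool goes at most 50 mm and 8.59 degrees, less where a joint would pass 70% of its speed; a pose out of reach is approached as far as the arm can. A call with a number of a shift or a turn outside -1 to 1 is refused whole. A call with a gripper value outside its range is refused whole. The fingers move at their own pace and stop on an object; "grip_force" is the grip in N (left out, the last holds). Time passes only in rows, so rows that repeat a pose let the fingers close. It gives the time, the measured TCP pose, the force and the opening at its end, in the units of the state.
- robot.observe(): the state, without advancing time (a new reading comes with each control period).
- robot.read_camera(name): name is "side" or "top" or "wrist"; returns a dict with "image" (480x640x3 uint8, red, green, blue), "z_map" (480x640 float32, m along the optical axis (not along the pixel's ray), 0 where there is no reading), "fov_y" (degrees; the focal length in pixels is half the picture's height over the tangent of half this angle, whatever the lens; pixels are square), "cx", "cy" (the principal point, pixels), "cam_to_world" (4x4, takes a point from camera to world coordinates). Camera axes: x right, y down, z forward; pixel columns grow to the right and rows downward; lengths in m; the calibration is good to about 2 mm. A picture is of the moment at which its call begins.
- robot.hand_in(): hands the job in, once; it reports no verdict.
The state is a dict: "time": time; "qpos": joint angles; "qvel": joint speeds; "joint_efforts": joint torques, N m; "tool_pos": TCP position; "tool_rot": TCP orientation; "contact_force": force on the tool from outside, world axes, zero at the start; "torque": the same for the moment, N m; "opening": finger opening in m.
Only numpy, scipy, OpenCV 4.12 (cv2) and the standard library are available. Lean on these libraries where they do the work, as an engineer would, in place of code of your own. Each camera call takes 0.05 s, during which the arm holds its last target.

## Working session

There is one attempt and no reset: what is moved stays moved. The work goes in short steps, Python scripts to look and compute and a tool call to move; the robot and the scene stay as the last step left them, time stands still between calls to the robot, and variables do not carry over. Pictures are saved under pics/ and viewed, and the job is handed in when it is done.

Besides the shell and the picture viewer there is one more tool, called after "Emit:" as name([rows], argument=value, ...), one row to a line, values as JSON. arm_command: Moves the arm, as the interface text tells. Its arguments: {"type":"object","properties":{"motion":{"type":"array"},"grip_force":{"type":"number"}},"required":["motion"]}

```bash
ls; mkdir -p pics
python3 - <<'E'
from cell import robot
import cv2,numpy as np
s=robot.observe();print(s)
for n in("top","side"):
    c=robot.read_camera(n);cv2.imwrite(f"pics/{n}0.png",c["image"][:,:,::-1]);np.savez(f"{n}0.npz",**c)
    print(n,c["fov_y"],c["cx"],c["cy"],c["cam_to_world"].round(3).tolist())
E
```

```text
pics
{'time': 0.0, 'qpos': array([ 1.05804662e+00,  3.42750024e-01,  1.52503365e+00, -1.01411122e-05,
        1.27537139e+00, -1.46015506e-01]), 'qvel': array([ 0.00027959,  0.00012136,  0.00078737, -0.00194846,  0.00044674,
        0.00052179]), 'joint_efforts': array([-2.69729033e-03, -4.31249321e+01, -2.44215631e+01,  7.14535592e-02,
        5.60801430e-02, -9.43563828e-05]), 'tool_pos': array([0.18803642, 0.48973459, 0.22602498]), 'tool_rot': array([-3.14004545e+00, -2.17733386e-04,  2.77486124e+00]), 'contact_force': array([ 0.17729921, -0.13806923,  0.77027395]), 'torque': array([-0.0255057 ,  0.02005488,  0.01146109]), 'opening': 0.09194043434409599}
top 43.31606845986482 325.26187766520115 237.49833145427738 [[-0.055, -0.978, 0.201, 0.134], [-0.998, 0.055, -0.008, 0.031], [-0.003, -0.201, -0.98, 1.742], [0.0, 0.0, 0.0, 1.0]]
side 42.41974763839072 317.528935668394 244.21465345468468 [[0.849, -0.417, 0.324, 0.011], [-0.528, -0.649, 0.548, -0.782], [-0.018, -0.636, -0.771, 1.21], [0.0, 0.0, 0.0, 1.0]]
```

View pics/top0.png

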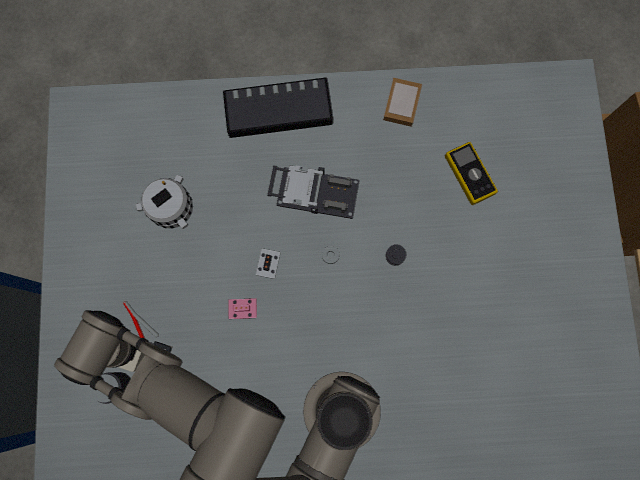

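View pics/side0.png

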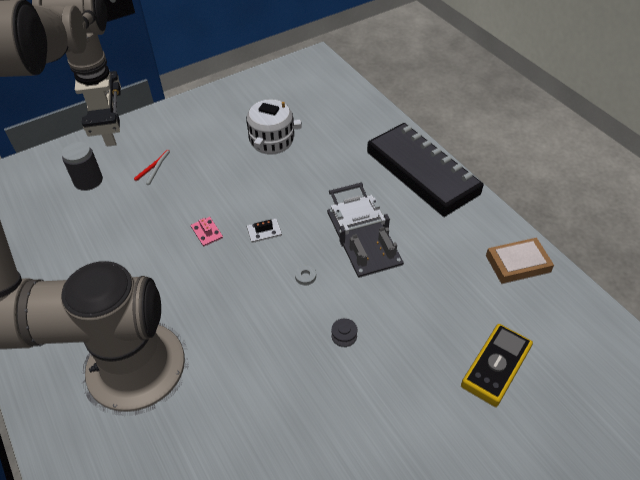

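The top view shows the aluminium plate with the black block at (268,263), the pink look-alike at (242,308), and the fixture at (315,190) with its bar on the left at (275,180). The white plate fits the description and the pink one doesn't. I'll check that in a crop and measure roughly.

```bash
cat > h.py <<'E'
import numpy as np,cv2
from scipy.spatial.transform import Rotation as R
def f(c): return 240/np.tan(np.radians(float(c["fov_y"]))/2)
def ray(c,u,v,z):
    M=c["cam_to_world"];d=M[:3,:3]@np.array([(u-c["cx"])/f(c),(v-c["cy"])/f(c),1.]);o=M[:3,3]
    return o+d*(z-o[2])/d[2]
def pts(c):
    v,u=np.mgrid[0:480,0:640];z=c["z_map"];M=c["cam_to_world"]
    p=np.stack([(u-c["cx"])/f(c)*z,(v-c["cy"])/f(c)*z,z],-1)
    return p@M[:3,:3].T+M[:3,3]
def proj(c,p):
    M=c["cam_to_world"];q=M[:3,:3].T@(np.asarray(p)-M[:3,3]);return q[0]/q[2]*f(c)+c["cx"],q[1]/q[2]*f(c)+c["cy"]
E
python3 - <<'E'
from h import *
c=dict(np.load("top0.npz"))
im=c["image"]
a=cv2.resize(im[150:325,220:375,::-1],None,fx=3.4,fy=3.4,interpolation=cv2.INTER_CUBIC);cv2.imwrite("pics/crop0.png",a)
P=pts(c)
for u,v in[(268,263),(262,255),(242,300),(300,185),(275,180),(340,205),(400,300)]:print((u,v),P[v,u].round(4))
E
```

```text
(268, 263) [0.4198 0.1854 0.0263]
(262, 255) [0.4471 0.2035 0.0094]
(242, 300) [0.3199 0.2658 0.0049]
(300, 185) [0.6407 0.082  0.0481]
(275, 180) [0.6734 0.1573 0.0049]
(340, 205) [ 0.5756 -0.0308  0.0428]
(400, 300) [ 0.2953 -0.1881 -0.001 ]
```

View pics/crop0.png

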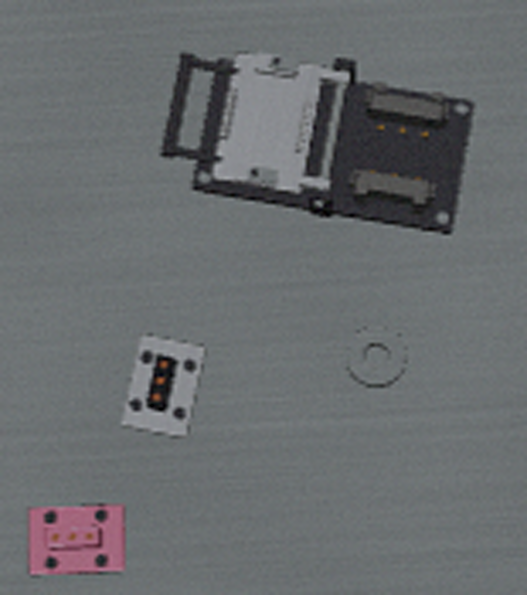

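```bash
cat >> h.py <<'E'
def rel(s,pos,yaw):
    """row numbers to reach TCP pos with tool down at yaw (R=Rz(yaw)Rx(pi))"""
    R0=R.from_euler('xyz',s["tool_rot"]);R1=R.from_euler('xyz',[np.pi,0,yaw])
    w=(R0.inv()*R1).as_rotvec()/(np.pi/2);t=R0.inv().apply(np.asarray(pos)-s["tool_pos"])/.3
    print("row",w.round(4).tolist(),t.round(4).tolist())
E
python3 - <<'E'
from h import *
from cell import robot
c=robot.read_camera("wrist");cv2.imwrite("pics/w0.png",c["image"][:,:,::-1])
s=robot.observe();M=c["cam_to_world"]
R0=R.from_euler('xyz',s["tool_rot"])
print(c["fov_y"],"cam in tool",R0.inv().apply(M[:3,3]-s["tool_pos"]).round(3),"\n",(R0.inv().as_matrix()@M[:3,:3]).round(3))
rel(s,[.42,.19,.25],2.96)
E
```

```text
66.54384976124373 cam in tool [ 0.082 -0.001 -0.158] 
 [[ 0.001 -0.954 -0.301]
 [ 1.     0.001 -0.   ]
 [ 0.001 -0.301  0.954]]
row [-0.0007, -0.0002, -0.1179] [-1.0799, -0.6559, -0.0787]
```

Emit:
arm_command([
  [[0,0,-0.06,-0.16,-0.1,-0.1,1],[0,0,-0.118,-0.32,-0.2,-0.15,1],[0,0,-0.118,-0.48,-0.3,-0.17,1],[0,0,-0.118,-0.62,-0.4,-0.17,1],[0,0,-0.118,-0.76,-0.5,-0.17,1],[0,0,-0.118,-0.9,-0.6,-0.17,1],[0,0,-0.118,-1,-0.656,-0.17,1],[0,0,-0.118,-1,-0.656,-0.17,1]],
])

```text
time: 0.95
tool_pos: [0.3996, 0.1955, 0.2776]
tool_rot: [-3.141, 0.001, 2.956]
contact_force: [-0.2, 0.8, -1.2]
opening: 0.0917
```

Run:
```python
from h import *
from cell import robot
c=robot.read_camera("wrist");cv2.imwrite("pics/w1.png",c["image"][:,:,::-1]);np.savez("w1.npz",**c)
s=robot.observe();print(s["tool_pos"],s["tool_rot"],s["time"])
```

```text
[0.40025868 0.19501374 0.27749773] [-3.14017822e+00  1.03300840e-03  2.95586376e+00] 1.0
```

View pics/w1.png

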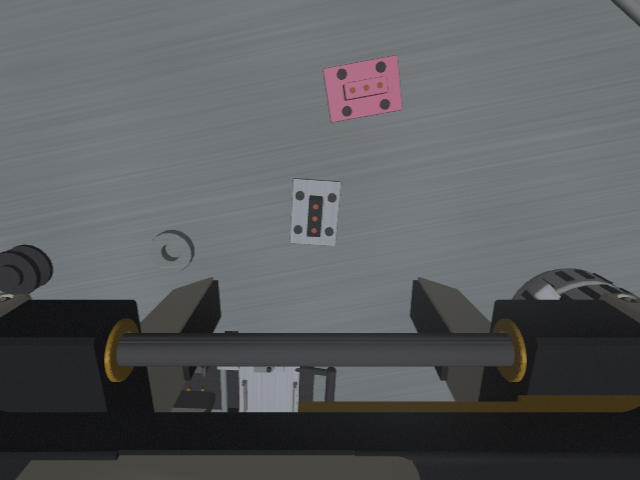

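```bash
cat >> h.py <<'E'
def rect(c,m,z):
    """min-area rectangle of the mask's largest contour, corners cast onto plane z"""
    m=cv2.morphologyEx(m.astype(np.uint8)*255,cv2.MORPH_CLOSE,np.ones((9,9)))
    k=max(cv2.findContours(m,0,2)[0],key=cv2.contourArea)
    w=np.array([ray(c,u,v,z)[:2] for u,v in k[:,0]+0.0])
    (cx,cy),(a,b),t=cv2.minAreaRect((w*1000).astype(np.float32))
    if a<b: t+=90;a,b=b,a
    t=np.radians((t+90)%180-90);return np.array([cx,cy])/1000,a,b,t
E
python3 - <<'E'
from h import *
from cell import robot
c=dict(np.load("w1.npz"));im=c["image"].astype(int)
print(im[185,315],im[150,250],im[230,303])
box=np.zeros((480,640),bool);box[165:255,270:360]=1
for th in(145,160,175):
    m=(im.min(2)>th)&box; print(th,rect(c,m,.008))
m=(im.max(2)<60)&box; m[:, :305]=0;m[:,325:]=0
k=rect(c,m,.032);print("block",k)
s=robot.observe();rel(s,[.69,.05,.30],2.956)
E
```

```text
[145 150 157] [110 117 120] [145 150 157]
145 (array([0.42433371, 0.18895721]), 78.19784545898438, 53.56801986694336, np.float64(-0.2542116423793502))Traceback (most recent call last):
  File "<stdin>", line 7, in <module>
  File "h.py", line 21, in rect
    k=max(cv2.findContours(m,0,2)[0],key=cv2.contourArea)
ValueError: max() iterable argument is empty
```

Run:
```python
from h import *
from cell import robot
c=dict(np.load("w1.npz"));im=c["image"].astype(int)
box=np.zeros((480,640),bool);box[165:255,270:360]=1
for th in(130,136,142):
    m=(im.min(2)>th)&box; print(th,rect(c,m,.008))
m=(im.max(2)<60)&box; m[:, :303]=0;m[:,324:]=0
print("block",rect(c,m,.032))
s=robot.observe();rel(s,[.69,.05,.30],2.956)
P=pts(c);print(P[212,298],P[212,315])
```

```text
130 (array([0.4247421 , 0.18927351]), 79.12650299072266, 55.17903137207031, np.float64(-0.25300070303169114))
136 (array([0.42455328, 0.18896457]), 78.82266998291016, 54.071250915527344, np.float64(-0.2543971315492742))
142 (array([0.42448819, 0.18885324]), 78.71318054199219, 53.692230224609375, np.float64(-0.2542021881574804))
block (array([0.42240863, 0.18943481]), 47.233924865722656, 14.087453842163086, np.float64(-0.23659962545843816))
row [-0.0009, 0.0007, -0.0001] [-1.0385, -0.2968, -0.0735]
[0.41983847 0.16982296 0.00811776] [0.41778361 0.19101352 0.03174991]
```

Run:
```python
from h import *
c=dict(np.load("w1.npz"))
cv2.imwrite("pics/w1c.png",cv2.resize(c["image"][160:265,260:380,::-1],None,fx=5,fy=5,interpolation=cv2.INTER_CUBIC))
```

```text
(no output)
```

View pics/w1c.png

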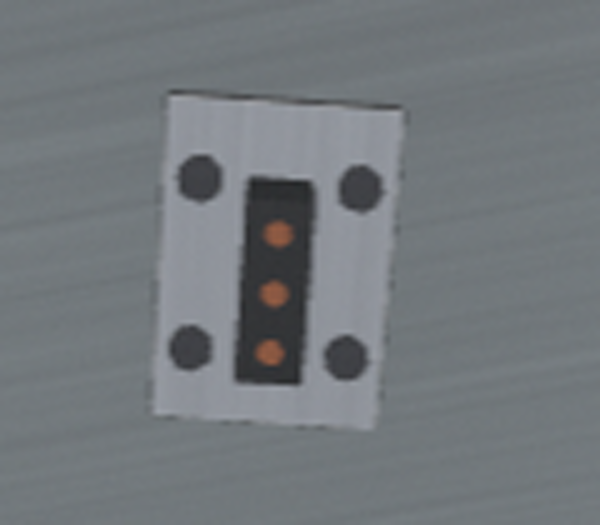

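The crop confirms the rectifier at (315,212): bare slab, black block, four studs, and it measures 79x55 mm. Its centre is (0.4245, 0.189) with yaw -0.254. Next I look at the fixture from above.

Emit:
arm_command([
  [[0,0,0,-0.16,-0.04,-0.07,1],[0,0,0,-0.32,-0.08,-0.1,1],[0,0,0,-0.48,-0.14,-0.1,1],[0,0,0,-0.64,-0.2,-0.1,1],[0,0,0,-0.8,-0.25,-0.1,1],[0,0,0,-0.92,-0.3,-0.1,1],[0,0,0,-0.92,-0.3,-0.1,1],[0,0,0,-0.92,-0.3,-0.1,1]],
])

```text
time: 1.8
tool_pos: [0.6531, 0.0605, 0.3059]
tool_rot: [3.142, -0.003, 2.959]
contact_force: [-0.1, -0.1, -1.1]
opening: 0.0918
```

Run:
```python
from h import *
from cell import robot
c=robot.read_camera("wrist");cv2.imwrite("pics/w2.png",c["image"][:,:,::-1]);np.savez("w2.npz",**c)
s=robot.observe();print(s["tool_pos"],s["tool_rot"],s["time"])
```

```text
[0.65247218 0.06121008 0.3070383 ] [ 3.14129909e+00 -1.70625019e-03  2.96042125e+00] 1.85
```

View pics/w2.png

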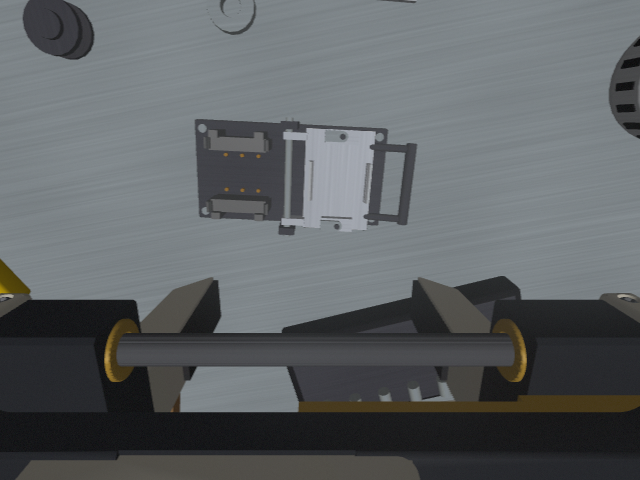

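The whole fixture is visible: the base spans about (195,120) to (387,228), the bar runs (410,145) to (404,223), and the nest is on the left. I'll enlarge it.

Run:
```python
from h import *
c=dict(np.load("w2.npz"))
cv2.imwrite("pics/w2c.png",cv2.resize(c["image"][105:245,185:425,::-1],None,fx=3.3,fy=3.3,interpolation=cv2.INTER_CUBIC))
P=pts(c)
for u,v in [(204,170),(250,180),(237,145),(237,206),(290,125),(287,230),(289,180),(340,180),(325,130),(408,185),(410,147),(404,222),(380,180),(395,148)]:print((u,v),P[v,u].round(4))
```

```text
(204, 170) [ 0.6053 -0.0702  0.0117]
(250, 180) [ 0.6276 -0.0176  0.0113]
(237, 145) [ 0.5828 -0.0161  0.0441]
(237, 206) [ 0.6507 -0.0331  0.0437]
(290, 125) [0.5726 0.0475 0.06  ]
(287, 230) [0.6862 0.0205 0.0576]
(289, 180) [0.6304 0.0341 0.0533]
(340, 180) [0.642  0.0908 0.0456]
(325, 130) [0.5847 0.0834 0.0445]
(408, 185) [0.6598 0.1647 0.0549]
(410, 147) [0.6185 0.1708 0.0567]
(404, 222) [0.7019 0.1555 0.0551]
(380, 180) [0.6566 0.1408 0.0114]
(395, 148) [0.6172 0.1557 0.0512]
```

View pics/w2c.png

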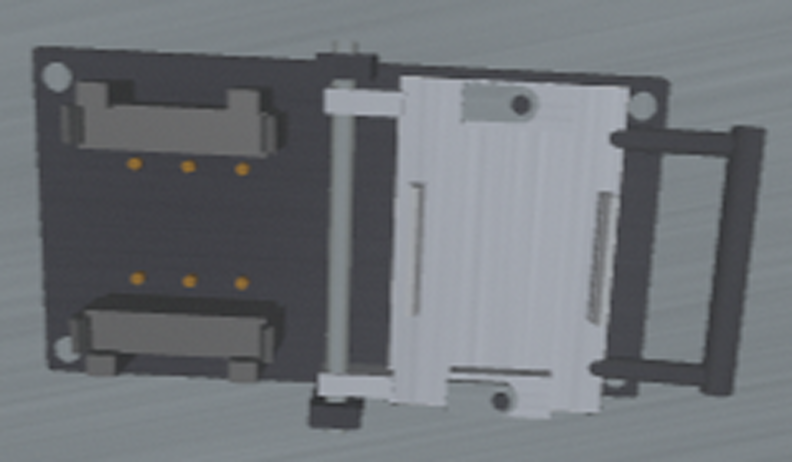

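Run:
```python
from h import *
c=dict(np.load("w2.npz"));P=pts(c)
def q(x,y):return x/3.3+185-.35, y/3.3+105-.35
C=np.array([ray(c,*q(*p),.012)[:2] for p in [(35,47),(668,78),(48,370),(637,396)]])
ctr=C.mean(0);yd=(C[1]-C[0]+C[3]-C[2]);xd=(C[2]-C[0]+C[3]-C[1])
print("base",ctr,"yaw",np.arctan2(-yd[0],yd[1]),np.arctan2(xd[1],xd[0]),np.linalg.norm(yd)/2,np.linalg.norm(xd)/2)
b=[ray(c,*q(*p),.05)[:2] for p in[(748,128),(720,393)]]
d=b[1]-b[0];print("bar mid",np.mean(b,0),"len",np.linalg.norm(d),"yaw",np.arctan2(d[1],d[0]))
h=[ray(c,*q(*p),.052)[:2] for p in[(343,80),(337,385)]]
d=h[1]-h[0];print("hinge",np.mean(h,0),np.linalg.norm(d),np.arctan2(d[1],d[0]))
# depth clouds
v,u=np.mgrid[0:480,0:640]
m=(u>400)&(u<416)&(v>140)&(v<228)&(P[...,2]>.045)&(P[...,2]<.062)
X=P[m][:,:2];mu=X.mean(0);e=np.linalg.svd(X-mu,full_matrices=False)[2][0];e*=np.sign(e[0]);print("bar cloud",mu,np.arctan2(e[1],e[0]),m.sum(),np.ptp((X-mu)@e),P[m][:,2].max())
m=(u>190)&(u<275)&(v>125)&(v<225)&(P[...,2]>.040)&(P[...,2]<.048)
X=P[m][:,:2];r=cv2.minAreaRect((X*1000).astype(np.float32));print("ledges",r,m.sum())
```

```text
base [0.62924724 0.03278025] yaw -0.22762078409959705 -0.23041417673956058 0.2275981675107774 0.1190358403519848
bar mid [0.66050058 0.1645612 ] len 0.09172483063678254 yaw -0.21171878582007542
hinge [0.6267986  0.03317504] 0.10370216909656078 -0.22334950538386455
bar cloud [0.65442802 0.16433355] -0.18916648390591548 825 0.09140804487312879 0.05787937123864567
ledges ((616.025390625, -23.622180938720703), (70.39920806884766, 99.06532287597656), 76.92474365234375) 1495
```

Fixture origin is (0.629, 0.033) with yaw -0.226. The base, bar, hinge and ledges agree within 2 mm, and the bar is where it should be. That puts the pocket at (0.642, 0.0895). Back to the plate.

Run:
```python
from h import *
from cell import robot
s=robot.observe();print(s["tool_pos"],s["tool_rot"][2]);rel(s,[.4245,.189,.12],2.888)
```

```text
[0.65247218 0.06121008 0.3070383 ] 2.9604212469510536
row [0.0001, -0.0011, 0.0461] [0.8232, 0.2819, 0.6249]
```

Emit:
arm_command([
  [[0,0,0.02,0.14,0.05,0.02,1],[0,0,0.046,0.28,0.1,0.06,1],[0,0,0.046,0.42,0.15,0.14,1],[0,0,0.046,0.55,0.19,0.24,1],[0,0,0.046,0.67,0.23,0.35,1],[0,0,0.046,0.77,0.26,0.47,1],[0,-0.001,0.046,0.823,0.282,0.58,1],[0,-0.001,0.046,0.823,0.282,0.625,1]],
])

```text
time: 2.65
tool_pos: [0.4201, 0.1897, 0.1189]
tool_rot: [-3.14, -0.002, 2.892]
contact_force: [-0.5, 0.3, 0.1]
opening: 0.0915
```

Emit:
arm_command([
  [[0,0,0,0,0,0,1],[0,0,0,0,0,0,1],[0,0,0,0,0,0,1]],
])

```text
time: 2.95
tool_pos: [0.4261, 0.1886, 0.1218]
tool_rot: [3.14, 0.004, 2.888]
contact_force: [0.0, 0.4, 0.3]
opening: 0.0921
```

Run:
```python
from h import *
from cell import robot
c=robot.read_camera("wrist");cv2.imwrite("pics/w3.png",c["image"][:,:,::-1]);np.savez("w3.npz",**c)
s=robot.observe();print(s["tool_pos"],s["tool_rot"],s["time"]);rel(s,[.4245,.189,.015],2.888)
```

```text
[0.42619582 0.1885069  0.12160121] [3.14000217 0.00409844 2.88784715] 3.0
row [0.001, 0.0026, -0.0001] [0.0073, -0.0004, 0.3553]
```

View pics/w3.png

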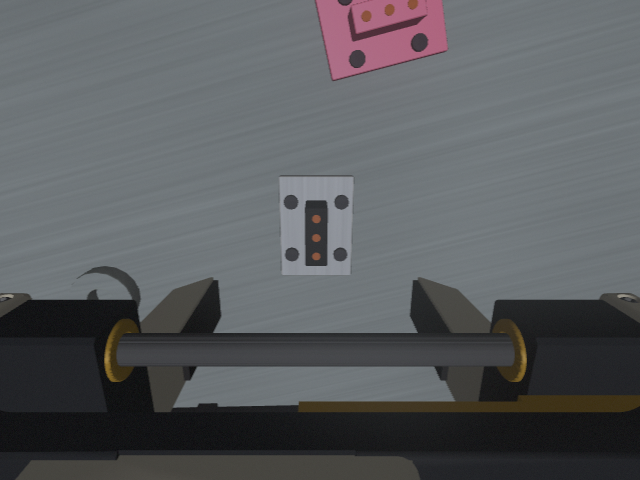

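The plate is centred under the gripper at (316,226), with the long side up and down the picture and the jaws straddling it. I'll remeasure it closer.

Run:
```python
from h import *
from cell import robot
c=dict(np.load("w3.npz"));im=c["image"].astype(int)
box=np.zeros((480,640),bool);box[165:285,265:365]=1
for th in(132,138):
    r=rect(c,(im.min(2)>th)&box,.008); print(r)
rel(robot.observe(),[r[0][0],r[0][1],.015],np.pi+r[3])
```

```text
(array([0.42473511, 0.1889436 ]), 78.17557525634766, 54.58173370361328, np.float64(-0.25273438692268324))
(array([0.42470868, 0.18888582]), 78.17558288574219, 54.399620056152344, np.float64(-0.253147043733591))
row [0.001, 0.0026, -0.0004] [0.0066, -0.0006, 0.3553]
```

Emit:
arm_command([
  [[0.001,0.0026,0,0.007,0,0.08,1],[0.001,0.0026,0,0.007,0,0.17,1],[0.001,0.0026,0,0.007,0,0.26,1],[0.001,0.0026,0,0.007,0,0.32,1],[0.001,0.0026,0,0.007,0,0.352,1],[0.001,0.0026,0,0.007,0,0.355,1],[0.001,0.0026,0,0.007,0,0.355,1],[0.001,0.0026,0,0.007,0,0.355,1]],
], grip_force=20)

```text
time: 3.8
tool_pos: [0.4244, 0.1889, 0.0147]
tool_rot: [-3.141, -0.001, 2.888]
contact_force: [-0.7, 0.5, 0.8]
opening: 0.0919
```

Run:
```python
from h import *
from cell import robot
s=robot.observe();print(s["tool_pos"],s["tool_rot"],s["time"],s["contact_force"])
```

```text
[0.4243792  0.18894934 0.01473834] [-3.14124585e+00 -6.27840470e-04  2.88773398e+00] 3.8 [-0.68584315  0.47116886  0.76039724]
```

Emit:
arm_command([
  [[0,0,0,0,0,0,-0.5],[0,0,0,0,0,0,-0.7],[0,0,0,0,0,0,-0.8],[0,0,0,0,0,0,-0.9],[0,0,0,0,0,0,-1],[0,0,0,0,0,0,-1],[0,0,0,0,0,0,-1],[0,0,0,0,0,0,-1]],
])

```text
time: 4.6
tool_pos: [0.4235, 0.1888, 0.0137]
tool_rot: [-3.14, -0.003, 2.888]
contact_force: [-0.3, -0.2, -0.0]
opening: 0.0325
```

Emit:
arm_command([
  [[0,0,0,0,0,-0.05,-1],[0,0,0,0,0,-0.15,-1],[0,0,0,0,0,-0.28,-1],[0,0,0,0,0,-0.35,-1],[0,0,0,0,0,-0.4,-1],[0,0,0,0,0,-0.4,-1],[0,0,0,0,0,-0.4,-1]],
])

```text
time: 5.3
tool_pos: [0.4236, 0.1888, 0.1334]
tool_rot: [-3.14, -0.003, 2.888]
contact_force: [0.2, -0.1, -0.3]
opening: 0.0003
```

Run:
```python
from h import *
from cell import robot
c=robot.read_camera("wrist");cv2.imwrite("pics/w4.png",c["image"][:,:,::-1]);np.savez("w4.npz",**c)
s=robot.observe();print(s["tool_pos"],s["tool_rot"],s["time"],s["opening"],s["contact_force"]);rel(s,[.6422,.0895,.135],np.pi-.226)
```

```text
[0.42328802 0.18867488 0.13285155] [-3.13947371 -0.00378394  2.88779327] 5.35 0.0006204615193936729 [-0.4870962   0.6086606  -0.09210941]
row [-0.0013, -0.0024, -0.0177] [-0.7893, -0.1368, -0.0099]
```

View pics/w4.png

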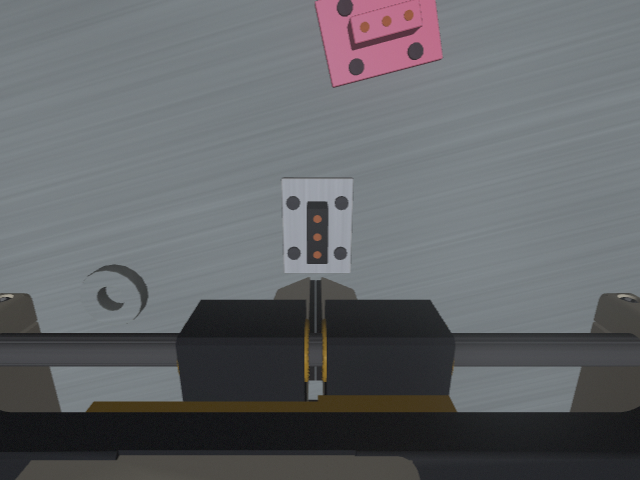

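The fingers close slower than I allowed for, so I lifted before they reached the block. The plate hasn't moved, still at (317,225). I'll reopen to about 40 mm and repeat, giving the closing enough time.

Run:
```python
from h import *
from cell import robot
c=dict(np.load("w4.npz"));im=c["image"].astype(int)
box=np.zeros((480,640),bool);box[165:280,265:365]=1
r=rect(c,(im.min(2)>132)&box,.008); print(r)
rel(robot.observe(),[.4247,.1889,.015],np.pi+r[3])
```

```text
(array([0.42465533, 0.18889127]), 78.04802703857422, 55.92908477783203, np.float64(-0.2536493159151799))
row [-0.0013, -0.0024, -0.0001] [-0.0059, 0.0027, 0.3928]
```

Emit:
arm_command([
  [[0,-0.002,0,-0.006,0.001,0.0,-0.1],[0,-0.002,0,-0.006,0.001,0.0,-0.1],[0,-0.002,0,-0.006,0.001,0.05,-0.1],[0,-0.002,0,-0.006,0.001,0.1,-0.1],[0,-0.002,0,-0.006,0.001,0.16,-0.1],[0,-0.002,0,-0.006,0.001,0.22,-0.1],[0,-0.002,0,-0.006,0.001,0.26,-0.1],[0,-0.002,0,-0.006,0.001,0.27,-0.1]],
])

```text
time: 6.15
tool_pos: [0.4244, 0.1883, 0.0511]
tool_rot: [-3.138, -0.002, 2.888]
contact_force: [-0.6, -0.9, -0.3]
opening: 0.0415
```

Emit:
arm_command([
  [[0,0,0,0,0,0.04,-0.1],[0,0,0,0,0,0.08,-0.1],[0,0,0,0,0,0.11,-0.1],[0,0,0,0,0,0.122,-0.1],[0,0,0,0,0,0.122,-0.1]],
])

```text
time: 6.65
tool_pos: [0.4253, 0.1885, 0.0159]
tool_rot: [-3.14, -0.0, 2.888]
contact_force: [0.0, -0.5, -0.2]
opening: 0.0413
```

Emit:
arm_command([
  [[0,0,0,0,0,0,-1],[0,0,0,0,0,0,-1],[0,0,0,0,0,0,-1],[0,0,0,0,0,0,-1],[0,0,0,0,0,0,-1],[0,0,0,0,0,0,-1]],
])

```text
time: 7.25
tool_pos: [0.4257, 0.1886, 0.0164]
tool_rot: [-3.141, 0.001, 2.888]
contact_force: [-0.4, 0.9, 4.0]
opening: 0.0157
```

Emit:
arm_command([
  [[0,0,0,0,0,0,-1],[0,0,0,0,0,-0.04,-1],[0,0,0,0,0,-0.12,-1],[0,0,0,0,0,-0.25,-1],[0,0,0,0,0,-0.38,-1],[0,0,0,0,0,-0.43,-1],[0,0,0,0,0,-0.43,-1]],
])

```text
time: 7.95
tool_pos: [0.4266, 0.1891, 0.147]
tool_rot: [3.141, 0.005, 2.888]
contact_force: [0.6, -0.9, -1.6]
opening: 0.0162
```

Run:
```python
from h import *
from cell import robot
c=robot.read_camera("wrist");cv2.imwrite("pics/w5.png",c["image"][:,:,::-1]);np.savez("w5.npz",**c)
s=robot.observe();print(s["tool_pos"],s["tool_rot"],s["time"],s["opening"],s["contact_force"]);rel(s,[.6422,.0895,.135],np.pi-.226)
```

```text
[0.42556341 0.18878261 0.14533915] [-3.14077199e+00  1.84241490e-03  2.88790274e+00] 8.0 0.01568897006825189 [ 0.0356862  -0.148374   -2.24587651]
row [-0.0005, 0.0012, -0.0176] [-0.782, -0.1391, 0.036]
```

View pics/w5.png

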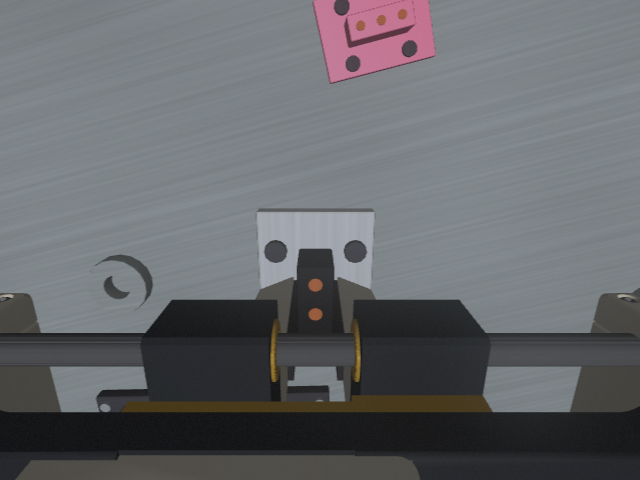

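The plate is held and square in the grip, its near edge at v≈210 from u 258 to 374. I'll check how it sits relative to the tool.

```bash
cat > held.py <<'E'
from h import *
def held(c,s,box):
    P=pts(c);im=c["image"].astype(int);u0,u1,v0,v1=box
    m=np.zeros((480,640),bool);m[v0:v1,u0:u1]=1
    m&=(im.min(2)>125)
    R0=R.from_euler('xyz',s["tool_rot"]);X=R0.inv().apply(P[m]-s["tool_pos"])
    X=X[np.abs(X[:,2]-np.median(X[:,2]))<.004]
    A=np.c_[X[:,:2],np.ones(len(X))];k=np.linalg.lstsq(A,X[:,2],rcond=None)[0]
    print("n",len(X),"tilt x,y",k[:2].round(4),"face z at tcp",k[2].round(4),"x max",np.percentile(X[:,0],99.7).round(4),"y",np.percentile(X[:,1],[.5,99.5]).round(4))
E
python3 - <<'E'
from held import *
from cell import robot
held(dict(np.load("w5.npz")),robot.observe(),(255,378,206,288))
E
```

```text
n 6029 tilt x,y [ 0.0013 -0.002 ] face z at tcp 0.0071 x max 0.0396 y [-0.0277  0.0276]
```

Emit:
arm_command([
  [[0,0,0,-0.08,-0.015,0,-1],[0,0,-0.01,-0.2,-0.035,0,-1],[0,0,-0.018,-0.34,-0.06,0,-1],[0,0,-0.018,-0.48,-0.085,0,-1],[0,0,-0.018,-0.62,-0.11,0,-1],[0,0,-0.018,-0.72,-0.13,0,-1],[0,0.001,-0.018,-0.77,-0.138,0,-1],[0,0.001,-0.018,-0.782,-0.139,0,-1]],
])

```text
time: 8.8
tool_pos: [0.6423, 0.0882, 0.142]
tool_rot: [-3.139, -0.005, 2.914]
contact_force: [0.2, 0.5, -1.5]
opening: 0.0157
```

Emit:
arm_command([
  [[0,0,0,0,0,0,-1],[0,0,0,0,0,0,-1],[0,0,0,0,0,0,-1]],
])

```text
time: 9.1
tool_pos: [0.6411, 0.0902, 0.1452]
tool_rot: [-3.14, -0.002, 2.917]
contact_force: [-0.5, -0.6, -1.5]
opening: 0.0155
```

Run:
```python
from held import *
from cell import robot
c=robot.read_camera("wrist");cv2.imwrite("pics/w6.png",c["image"][:,:,::-1]);np.savez("w6.npz",**c)
s=robot.observe();print(s["tool_pos"],s["tool_rot"],s["time"],s["opening"],s["contact_force"]);rel(s,[.6422,.0895,.075],np.pi-.226)
held(c,s,(255,378,206,288))
```

```text
[0.6413325  0.09017935 0.14544487] [-3.14015057e+00 -1.26634040e-03  2.91701951e+00] 9.15 0.01584291333854996 [ 0.39164226 -0.02353029 -1.23745011]
row [-0.0009, -0.0008, 0.0009] [-0.0036, -0.0012, 0.2348]
n 6055 tilt x,y [-0.0018 -0.0014] face z at tcp 0.009 x max 0.0407 y [-0.0282  0.0269]
```

View pics/w6.png

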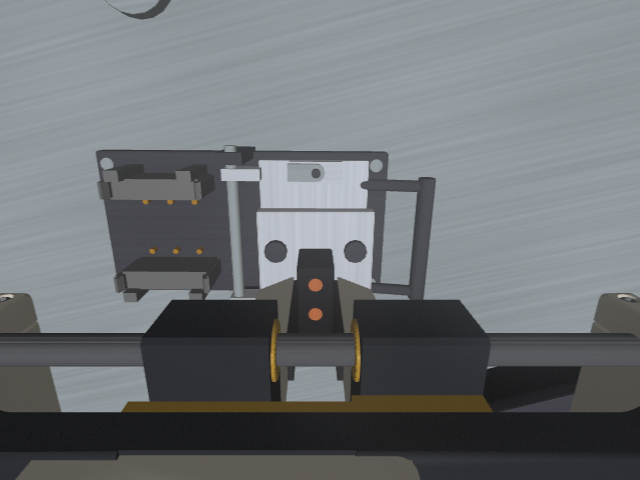

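Run:
```python
from h import *
c=dict(np.load("w6.npz"))
cv2.imwrite("pics/w6c.png",cv2.resize(c["image"][140:310,90:450,::-1],None,fx=2.2,fy=2.2,interpolation=cv2.INTER_CUBIC))
a=ray(c,97.5,151,.012)[:2];b=ray(c,387.5,151.5,.012)[:2]
d=b-a;y=d/np.linalg.norm(d);x=np.array([y[1],-y[0]]);o=(a+b)/2+x*.06
print("yaw",np.arctan2(-y[0],y[1]),np.linalg.norm(d),o,"pocket",o+.058*y)
print("bar near end",ray(c,427,178,.05), "expect",o+y*.135-x*.046)
for u in(300,340):print(ray(c,u,161,.046)-0)
M=c["cam_to_world"]
# flipper near edge and side edges
for n,(u,v,z) in dict(L=(259,185,.054),Rr=(369,185,.054)).items():
    p=ray(c,u,v,z)[:2]-o;print(n,p@x,p@y)
```

```text
yaw -0.22510694987006236 0.22586161942905855 [0.62996402 0.03367374] pocket [0.64291024 0.09021042]
bar near end [0.61584371 0.17438848 0.05      ] expect [0.61525802 0.17553541]
[0.58550862 0.09123533 0.046     ]
[0.5916475  0.11825911 0.046     ]
L -0.040777728991926096 0.018275425943085857
Rr -0.04091688012116673 0.09357186355604272
```

View pics/w6c.png

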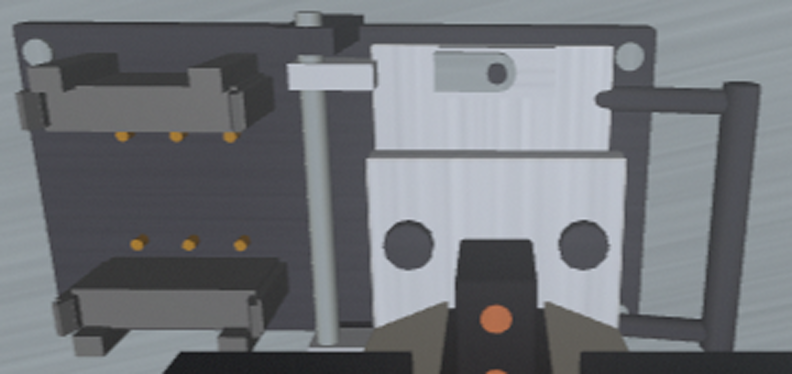

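Emit:
arm_command([
  [[0,0,0.001,-0.004,-0.001,0.06,-1],[0,0,0.001,-0.004,-0.001,0.13,-1],[0,0,0.001,-0.004,-0.001,0.18,-1],[0,0,0.001,-0.004,-0.001,0.21,-1],[0,0,0.001,-0.004,-0.001,0.235,-1],[0,0,0.001,-0.004,-0.001,0.235,-1],[0,0,0.001,-0.004,-0.001,0.235,-1]],
])

```text
time: 9.85
tool_pos: [0.6434, 0.089, 0.0755]
tool_rot: [-3.14, -0.0, 2.915]
contact_force: [0.8, 0.4, -1.6]
opening: 0.0159
```

Run:
```python
from held import *
from cell import robot
c=robot.read_camera("wrist");cv2.imwrite("pics/w7.png",cv2.resize(c["image"][120:330,130:460,::-1],None,fx=2.4,fy=2.4));np.savez("w7.npz",**c)
s=robot.observe();print(s["tool_pos"],s["tool_rot"],s["time"],s["opening"],s["contact_force"]);rel(s,[.6425,.0897,.0615],np.pi-.226)
```

```text
[0.64355514 0.08896669 0.07569864] [-3.14054834e+00  4.75014762e-04  2.91467086e+00] 9.9 0.016063118088321785 [-0.20106218  0.53747041 -0.42315298]
row [-0.0007, 0.0003, -0.0006] [0.004, 0.0016, 0.0473]
```

View pics/w7.png

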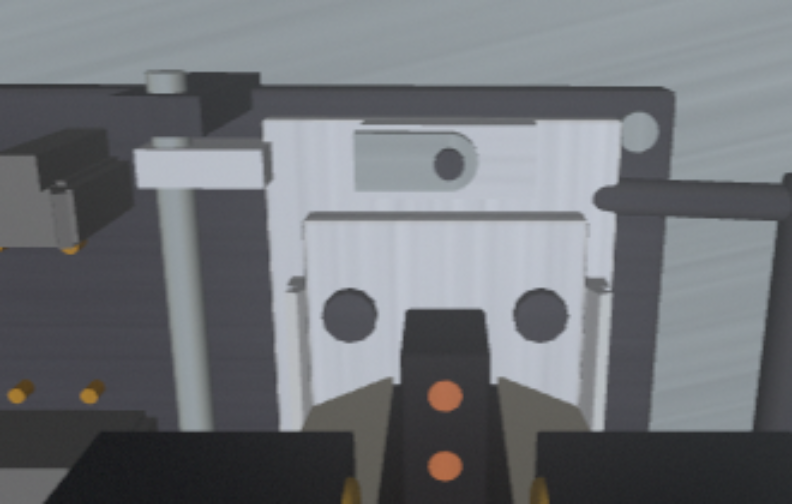

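The plate sits centred between the two leaning walls in the crop, and its edges (305 to 587) line up with them. Lowering it slowly.

Emit:
arm_command([
  [[0,0,0,0.002,0.001,0.008,-1],[0,0,0,0.002,0.001,0.016,-1],[0,0,0,0.002,0.001,0.024,-1],[0,0,0,0.002,0.001,0.032,-1],[0,0,0,0.002,0.001,0.032,-1]],
])

```text
time: 10.4
tool_pos: [0.6423, 0.0893, 0.0647]
tool_rot: [-3.14, -0.002, 2.915]
contact_force: [0.2, -0.3, -0.9]
opening: 0.0156
```

Emit:
arm_command([
  [[0,0,0,0,0,0.005,-1],[0,0,0,0,0,0.01,-1],[0,0,0,0,0,0.014,-1],[0,0,0,0,0,0.014,-1]],
])

```text
time: 10.8
tool_pos: [0.6426, 0.0893, 0.0624]
tool_rot: [-3.14, -0.0, 2.915]
contact_force: [-4.0, -1.1, 6.3]
opening: 0.0159
```

Run:
```python
from held import *
from cell import robot
c=robot.read_camera("wrist");cv2.imwrite("pics/w8.png",cv2.resize(c["image"][120:330,130:460,::-1],None,fx=2.4,fy=2.4));np.savez("w8.npz",**c)
s=robot.observe();print(s["tool_pos"],s["tool_rot"],s["time"],s["opening"],s["contact_force"]);rel(s,[.6425,.0897,.0615],np.pi-.226)
held(c,s,(255,375,205,285))
P=pts(c)
print(P[218:226,290:345,2].mean(0)[::10])
```

```text
[0.64263712 0.08926957 0.06244525] [-3.14030734e+00 -1.03863183e-04  2.91466029e+00] 10.85 0.015441243264793167 [-4.0365189  -0.55292069  7.39953067]
row [-0.0008, -0.0001, -0.0006] [0.0008, 0.0013, 0.0031]
n 6466 tilt x,y [-0.0077 -0.0015] face z at tcp 0.0089 x max 0.0441 y [-0.0301  0.0271]
[0.05398475 0.05338774 0.05354797 0.05391618 0.053847   0.0539768 ]
```

View pics/w8.png

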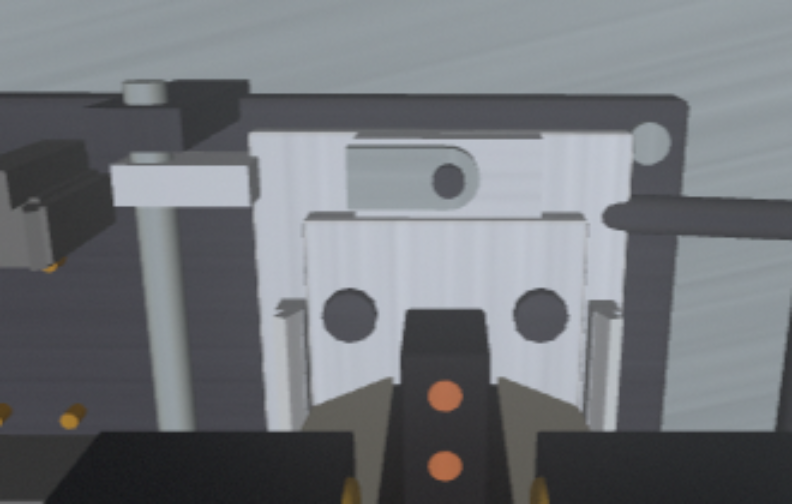

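The face height reads 54 mm, which matches a seated plate, but there is 7 N up and 4 N towards -x. The far end may be touching its wall, so I'll ease 1 mm towards -x and press lightly.

Emit:
arm_command([
  [[0,0,0,0.0,0,-0.004,-1],[0,0,0,0.002,0,-0.006,-1],[0,0,0,0.004,0,-0.006,-1],[0,0,0,0.004,0,-0.003,-1],[0,0,0,0.004,0,0,-1],[0,0,0,0.004,0,0.001,-1],[0,0,0,0.004,0,0.001,-1]],
])

```text
time: 11.55
tool_pos: [0.6419, 0.0895, 0.0624]
tool_rot: [-3.14, 0.001, 2.915]
contact_force: [-0.9, -0.1, 9.4]
opening: 0.016
```

Run:
```python
from held import *
from cell import robot
s=robot.observe();print(s["tool_pos"],s["tool_rot"],s["time"],s["opening"],s["contact_force"],s["torque"])
c=robot.read_camera("wrist");np.savez("w9.npz",**c);P=pts(c)
im=c["image"].astype(int)
# slab face depth along image columns away from walls, rows
for v in range(205,245,5): print(v,np.median(P[v,262:276],0).round(4),np.median(P[v,355:368],0).round(4))
```

```text
[0.64194809 0.08945735 0.06240446] [-3.14049410e+00  9.92476008e-04  2.91454903e+00] 11.55 0.01597646524906787 [-0.91159995 -0.09469532  9.42138216] [-0.14993265  0.35435989 -0.04107111]
205 [0.5957 0.076  0.0458] [0.606  0.12   0.0458]
210 [0.5971 0.0764 0.0509] [0.607  0.1191 0.051 ]
215 [0.5988 0.0763 0.054 ] [0.6086 0.1185 0.0537]
220 [0.6013 0.0755 0.0537] [0.611  0.118  0.0536]
225 [0.6036 0.0749 0.0539] [0.6135 0.1171 0.0535]
230 [0.6061 0.074  0.0535] [0.6158 0.117  0.0535]
235 [0.6085 0.0735 0.0538] [0.6183 0.1166 0.0539]
240 [0.6108 0.0729 0.0538] [0.6208 0.1162 0.0539]
```

The face is flat at 53.7 mm with the floor at 45.8 mm, so the plate is seated and the side force is gone. Release.

Emit:
arm_command([
  [[0,0,0,0,0,-0.002,-0.35],[0,0,0,0,0,-0.003,-0.35],[0,0,0,0,0,-0.003,-0.35],[0,0,0,0,0,-0.003,-0.35],[0,0,0,0,0,-0.003,-0.35]],
])

```text
time: 12.1
tool_pos: [0.6412, 0.0896, 0.0613]
tool_rot: [-3.14, -0.001, 2.915]
contact_force: [0.3, 0.1, 0.2]
opening: 0.0301
```

Emit:
arm_command([
  [[0,0,0,0,0,-0.03,-0.35],[0,0,0,0,0,-0.08,-0.35],[0,0,0,0,0,-0.16,-0.35],[0,0,0,0,0,-0.26,-0.35],[0,0,0,0.05,0,-0.36,-0.35],[0,0,0,0.05,0,-0.36,-0.35],[0,0,0,0.05,0,-0.36,-0.35]],
])

```text
time: 12.8
tool_pos: [0.6271, 0.0932, 0.1709]
tool_rot: [-3.141, 0.001, 2.915]
contact_force: [-0.3, 0.1, -0.9]
opening: 0.0297
```

Run:
```python
from held import *
from cell import robot
c=robot.read_camera("wrist");cv2.imwrite("pics/w10.png",c["image"][:,:,::-1]);np.savez("w10.npz",**c)
s=robot.observe();print(s["tool_pos"],s["tool_rot"],s["time"],s["opening"],s["contact_force"]);
```

```text
[0.6267269  0.09303899 0.16961491] [-3.14009401e+00 -1.00576566e-03  2.91468128e+00] 12.85 0.02980073552353881 [-0.0562142  -0.22502667 -1.10465371]
```

View pics/w10.png

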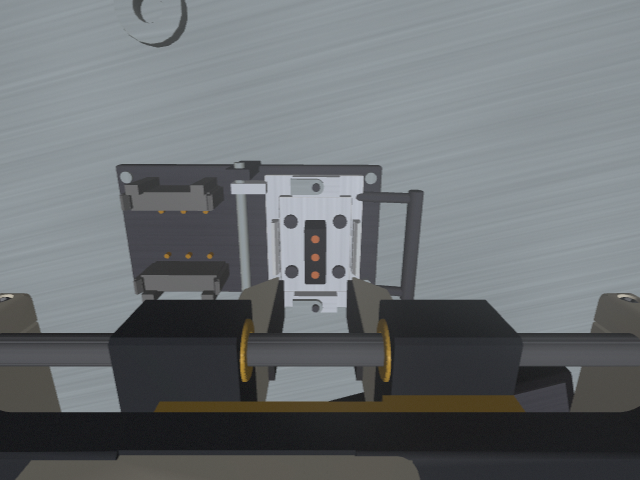

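Run:
```python
from held import *
from cell import robot
c=dict(np.load("w10.npz"));P=pts(c)
for u,v in [(290,203),(330,203),(348,240),(285,240),(285,280),(300,290),(325,290)]:
    print((u,v),np.median(P[v-1:v+2,u-1:u+2].reshape(-1,3),0).round(4))
a=ray(c,417,192,.05)[:2];b=ray(c,409,298,.05)[:2];print(a,b)
c2=robot.read_camera("side");cv2.imwrite("pics/s10.png",cv2.resize(c2["image"][160:300,280:440,::-1],None,fx=4,fy=4,interpolation=cv2.INTER_CUBIC))
```

```text
(290, 203) [0.6027 0.0781 0.0538]
(330, 203) [0.6097 0.1081 0.0538]
(348, 240) [0.6423 0.1156 0.0538]
(285, 240) [0.6306 0.0671 0.0536]
(285, 280) [0.6643 0.0584 0.0542]
(300, 290) [0.6761 0.0678 0.0531]
(325, 290) [0.6805 0.0884 0.0537]
[0.61695024 0.17515969] [0.70544303 0.1557085 ]
```

View pics/s10.png

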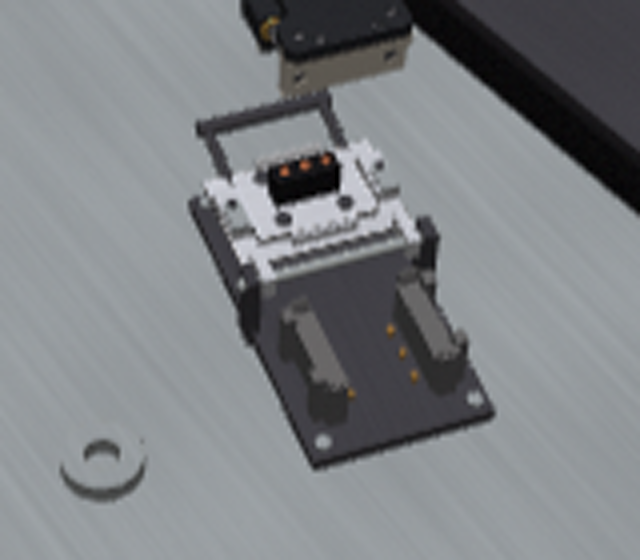

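The plate lies flat in the pocket: the face is at 53.6 to 54.2 mm everywhere, and the side view agrees. Next is the bar.

Run:
```python
from held import *
from cell import robot
s=robot.observe();rel(s,[.660,.1647,.10],np.pi-.226)
```

```text
row [-0.0012, -0.0015, -0.0006] [-0.0556, 0.2585, 0.2287]
```

Emit:
arm_command([
  [[0,0,0,-0.01,0.07,0,-0.48],[0,0,0,-0.03,0.14,0.02,-0.48],[0,0,0,-0.05,0.2,0.08,-0.48],[0,0,0,-0.055,0.245,0.15,-0.48],[0,0,0,-0.055,0.258,0.22,-0.48],[0,0,0,-0.055,0.258,0.23,-0.48],[0,0,0,-0.055,0.258,0.23,-0.48],[0,0,0,-0.055,0.258,0.23,-0.48]],
], grip_force=10)

```text
time: 13.7
tool_pos: [0.6608, 0.1642, 0.1013]
tool_rot: [-3.14, -0.0, 2.914]
contact_force: [-0.2, 0.5, 0.4]
opening: 0.0238
```

Run:
```python
from held import *
from cell import robot
c=robot.read_camera("wrist");cv2.imwrite("pics/w11.png",c["image"][:,:,::-1]);np.savez("w11.npz",**c)
s=robot.observe();print(s["tool_pos"],s["tool_rot"],s["time"],s["opening"]);rel(s,[.660,.1647,.037],np.pi-.226)
```

```text
[0.66095582 0.16424721 0.101708  ] [-3.14073462e+00  7.28755244e-04  2.91402237e+00] 13.75 0.023763113475793043
row [-0.0005, 0.0005, -0.001] [0.0036, 0.0009, 0.2157]
```

View pics/w11.png

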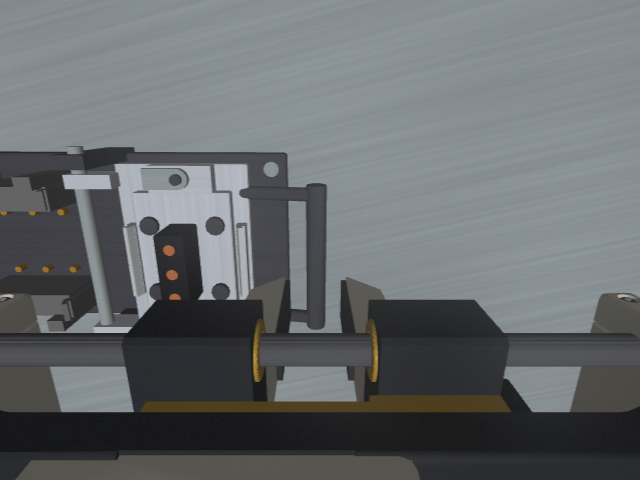

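The bar, at u≈316, runs straight between the two fingertips. Lower and close.

Emit:
arm_command([
  [[0,0,0,0.002,0.001,0.05,-0.48],[0,0,0,0.002,0.001,0.11,-0.48],[0,0,0,0.002,0.001,0.16,-0.48],[0,0,0,0.002,0.001,0.2,-0.48],[0,0,0,0.002,0.001,0.215,-0.48],[0,0,0,0.002,0.001,0.215,-0.48]],
])

```text
time: 14.35
tool_pos: [0.6595, 0.1649, 0.0355]
tool_rot: [-3.14, -0.002, 2.915]
contact_force: [0.1, 0.6, -0.9]
opening: 0.0238
```

Emit:
arm_command([
  [[0,0,0,0,0,0,-1],[0,0,0,0,0,0,-1],[0,0,0,0,0,0,-1],[0,0,0,0,0,0,-1]],
])

```text
time: 14.75
tool_pos: [0.6602, 0.1647, 0.0369]
tool_rot: [-3.14, 0.0, 2.915]
contact_force: [-0.6, -2.3, 2.5]
opening: 0.0116
```

Run:
```python
from held import *
from cell import robot
s=robot.observe();print(s["tool_pos"],s["tool_rot"],s["time"],s["opening"],s["contact_force"])
for t in np.arange(0,181,6): print(t,round(.45*(np.cos(np.radians(t))-1),3),round(-.45*np.sin(np.radians(t)),3))
```

```text
[0.6601521  0.16472192 0.03685678] [-3.14017575e+00  3.67230065e-04  2.91451650e+00] 14.75 0.011564921607116347 [-0.60741817 -2.2750576   2.48706068]
0 0.0 -0.0
6 -0.002 -0.047
12 -0.01 -0.094
18 -0.022 -0.139
24 -0.039 -0.183
30 -0.06 -0.225
36 -0.086 -0.265
42 -0.116 -0.301
48 -0.149 -0.334
54 -0.185 -0.364
60 -0.225 -0.39
66 -0.267 -0.411
72 -0.311 -0.428
78 -0.356 -0.44
84 -0.403 -0.448
90 -0.45 -0.45
96 -0.497 -0.448
102 -0.544 -0.44
108 -0.589 -0.428
114 -0.633 -0.411
120 -0.675 -0.39
126 -0.715 -0.364
132 -0.751 -0.334
138 -0.784 -0.301
144 -0.814 -0.265
150 -0.84 -0.225
156 -0.861 -0.183
162 -0.878 -0.139
168 -0.89 -0.094
174 -0.898 -0.047
180 -0.9 -0.0
```

Emit:
arm_command([
  [[0,0,0,0,0,-0.012,-1],[0,0,0,0,-0.001,-0.035,-1],[0,0,0,0,-0.004,-0.06,-1],[0,0,0,0,-0.01,-0.094,-1],[0,0,0,0,-0.022,-0.139,-1],[0,0,0,0,-0.039,-0.183,-1],[0,0,0,0,-0.06,-0.225,-1],[0,0,0,0,-0.06,-0.225,-1]],
])

```text
time: 15.55
tool_pos: [0.6561, 0.1476, 0.1064]
tool_rot: [3.141, 0.001, 2.914]
contact_force: [3.0, 2.9, 0.1]
opening: 0.0115
```

Run:
```python
from held import *
from cell import robot
s=robot.observe();print(s["tool_pos"],s["tool_rot"],s["time"],s["opening"],s["contact_force"])
c2=robot.read_camera("side");cv2.imwrite("pics/s12.png",cv2.resize(c2["image"][110:300,270:460,::-1],None,fx=3,fy=3,interpolation=cv2.INTER_CUBIC))
```

```text
[0.65608249 0.14757837 0.10641074] [3.14121734e+00 1.23828569e-03 2.91408594e+00] 15.55 0.011472218926081334 [3.04617464 2.92404627 0.13453227]
```

View pics/s12.png

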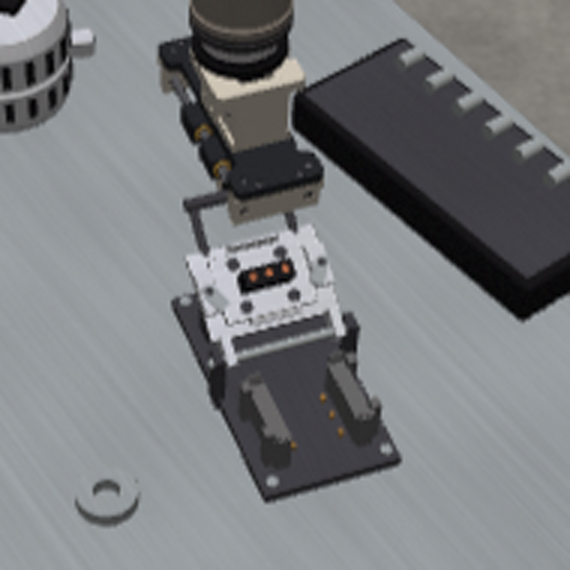

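The flipper is at about 30 degrees with the plate seated and the keepers turning in. Forces are low, so I continue round.

Emit:
arm_command([
  [[0,0,0,0,-0.012,-0.02,-1],[0,0,0,0,-0.026,-0.04,-1],[0,0,0,0,-0.056,-0.076,-1],[0,0,0,0,-0.089,-0.109,-1],[0,0,0,0,-0.125,-0.139,-1],[0,0,0,0,-0.165,-0.165,-1],[0,0,0,0,-0.207,-0.186,-1],[0,0,0,0,-0.251,-0.203,-1]],
])

```text
time: 16.4
tool_pos: [0.6395, 0.0764, 0.1675]
tool_rot: [3.139, 0.002, 2.916]
contact_force: [0.3, 4.6, 9.2]
opening: 0.0116
```

Run:
```python
from held import *
from cell import robot
s=robot.observe();print(s["tool_pos"],s["tool_rot"],s["time"],s["opening"],s["contact_force"])
c2=robot.read_camera("side");cv2.imwrite("pics/s13.png",cv2.resize(c2["image"][110:300,270:460,::-1],None,fx=3,fy=3,interpolation=cv2.INTER_CUBIC))
```

```text
[0.63945567 0.07644039 0.16751065] [3.13890627e+00 2.40302558e-03 2.91612696e+00] 16.4 0.011633257688885781 [0.32813592 4.58021349 9.20308971]
```

View pics/s13.png

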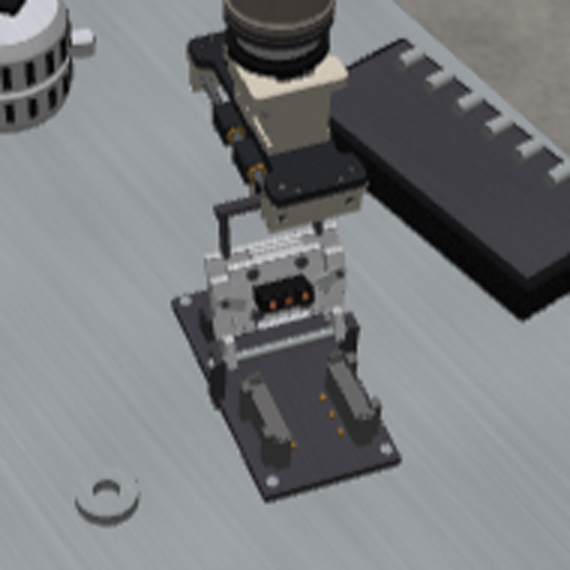

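Emit:
arm_command([
  [[0,0,0,0,-0.03,-0.008,-1],[0,0,0,0,-0.068,-0.016,-1],[0,0,0,0,-0.115,-0.022,-1],[0,0,0,0,-0.162,-0.022,-1],[0,0,0,0,-0.21,-0.016,-1],[0,0,0,0,-0.256,-0.006,-1],[0,0,0,0,-0.3,0.008,-1],[0,0,0,0,-0.322,0.017,-1]],
])

```text
time: 17.25
tool_pos: [0.6164, -0.0212, 0.1587]
tool_rot: [-3.14, -0.002, 2.914]
contact_force: [-0.5, -0.6, 1.0]
opening: 0.0115
```

Run:
```python
from held import *
from cell import robot
s=robot.observe();print(s["tool_pos"],s["tool_rot"],s["time"],s["opening"],s["contact_force"])
c2=robot.read_camera("side");cv2.imwrite("pics/s14.png",cv2.resize(c2["image"][110:300,270:460,::-1],None,fx=3,fy=3,interpolation=cv2.INTER_CUBIC))
```

```text
[ 0.6163867  -0.02122269  0.15869974] [-3.13957858e+00 -2.42622853e-03  2.91370513e+00] 17.25 0.011490943395577602 [-0.54140522 -0.60828625  0.95660279]
```

View pics/s14.png

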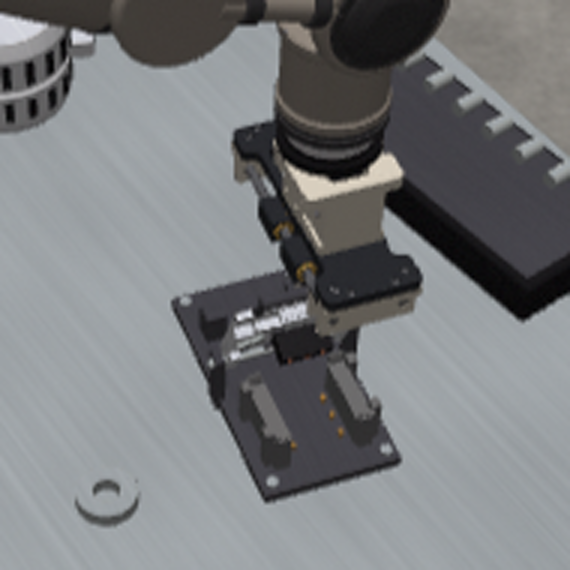

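Emit:
arm_command([
  [[0,0,0,0,-0.021,0.01,-1],[0,0,0,0,-0.042,0.021,-1],[0,0,0,0,-0.082,0.047,-1],[0,0,0,0,-0.118,0.077,-1],[0,0,0,0,-0.151,0.11,-1],[0,0,0,0,-0.181,0.146,-1],[0,0,0,0,-0.199,0.173,-1],[0,0,0,0,-0.207,0.186,-1]],
])

```text
time: 18.1
tool_pos: [0.6024, -0.0812, 0.1025]
tool_rot: [-3.14, -0.003, 2.914]
contact_force: [-1.6, -1.3, -0.2]
opening: 0.0111
```

Emit:
arm_command([
  [[0,0,0,0,-0.007,0.014,-1],[0,0,0,0,-0.0145,0.028,-1],[0,0,0,0,-0.021,0.042,-1],[0,0,0,0,-0.027,0.056,-1],[0,0,0,0,-0.033,0.071,-1],[0,0,0,0,-0.038,0.086,-1],[0,0,0,0,-0.0425,0.101,-1],[0,0,0,0,-0.0465,0.116,-1]],
])

```text
time: 18.9
tool_pos: [0.5997, -0.0941, 0.0686]
tool_rot: [-3.14, -0.001, 2.915]
contact_force: [-5.3, 0.9, -0.8]
opening: 0.0121
```

Run:
```python
from held import *
from cell import robot
s=robot.observe();print(s["tool_pos"],s["time"],s["contact_force"])
c2=robot.read_camera("side");cv2.imwrite("pics/s15.png",cv2.resize(c2["image"][110:300,270:460,::-1],None,fx=3,fy=3,interpolation=cv2.INTER_CUBIC))
```

```text
[ 0.5996603  -0.09405294  0.06859088] 18.9 [-5.34414625  0.85893949 -0.8424567 ]
```

View pics/s15.png

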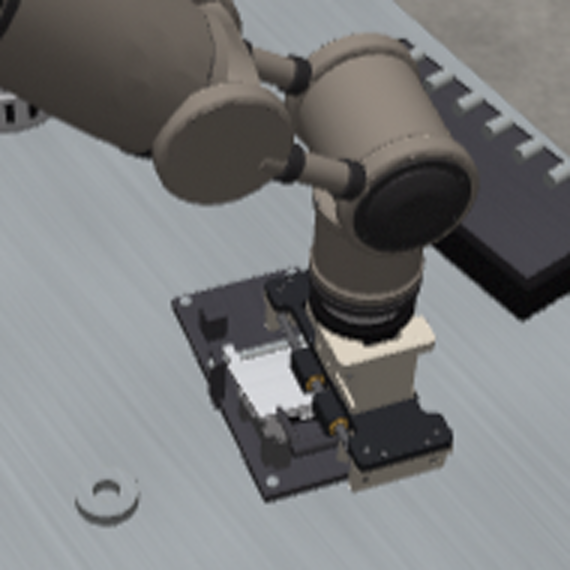

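Emit:
arm_command([
  [[0,0,0,0,-0.003,0.012,-1],[0,0,0,0,-0.005,0.024,-1],[0,0,0,0,-0.0075,0.036,-1],[0,0,0,0,-0.009,0.046,-1],[0,0,0,0,-0.0105,0.056,-1],[0,0,0,0,-0.0115,0.064,-1],[0,0,0,0,-0.012,0.072,-1],[0,0,0,0,-0.0125,0.08,-1]],
])

```text
time: 19.75
tool_pos: [0.5991, -0.0979, 0.045]
tool_rot: [-3.14, -0.001, 2.915]
contact_force: [-4.8, -0.3, -0.3]
opening: 0.0116
```

Emit:
arm_command([
  [[0,0,0,0,-0.0005,0.006,-1],[0,0,0,0,-0.0007,0.012,-1],[0,0,0,0,-0.001,0.018,-1],[0,0,0,0,-0.001,0.023,-1]],
])

```text
time: 20.15
tool_pos: [0.599, -0.0982, 0.0381]
tool_rot: [-3.14, -0.001, 2.915]
contact_force: [-4.4, -1.9, -0.9]
opening: 0.0113
```

Emit:
arm_command([
  [[0,0,0,0,0,0.003,-1],[0,0,0,0,0,0.006,-1],[0,0,0,0,0,0.006,-1]],
])

```text
time: 20.45
tool_pos: [0.599, -0.0982, 0.0363]
tool_rot: [-3.14, -0.001, 2.915]
contact_force: [-2.9, -2.2, -1.8]
opening: 0.011
```

Run:
```python
from held import *
from cell import robot
s=robot.observe();print(s["tool_pos"],s["tool_rot"],s["time"],s["opening"],s["contact_force"])
c=robot.read_camera("wrist");cv2.imwrite("pics/w16.png",c["image"][:,:,::-1]);np.savez("w16.npz",**c)
```

```text
[ 0.5989762  -0.09823436  0.03630386] [-3.13995264e+00 -8.03119385e-04  2.91456781e+00] 20.45 0.011002682537603836 [-2.92372547 -2.20318983 -1.8408521 ]
```

View pics/w16.png

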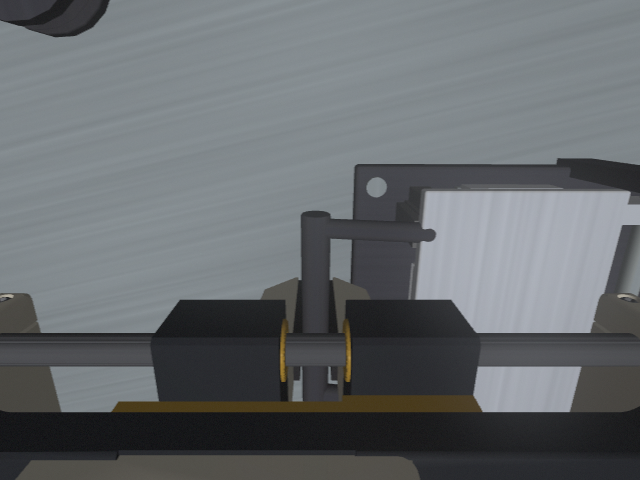

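The flipper lies over the nest with its back up. I'll check whether it is level and against the stop.

Run:
```python
from held import *
c=dict(np.load("w16.npz"));P=pts(c)
for u,v in [(430,200),(520,200),(610,200),(430,270),(520,270),(590,270),(500,380),(316,225),(316,260)]:
    print((u,v),np.median(P[v-2:v+3,u-2:u+3].reshape(-1,3),0).round(4))
```

```text
(430, 200) [ 0.5563 -0.0456  0.0615]
(520, 200) [ 0.5639 -0.0129  0.0609]
(610, 200) [0.5717 0.0201 0.0602]
(430, 270) [ 0.5842 -0.0492  0.0614]
(520, 270) [ 0.5924 -0.0145  0.0606]
(590, 270) [0.5986 0.0126 0.0604]
(500, 380) [ 0.6431 -0.0262  0.0606]
(316, 225) [ 0.5573 -0.089   0.0579]
(316, 260) [ 0.5713 -0.0922  0.0579]
```

It is about 0.018 rad short of the stop, with the bar roughly 2 mm high. I'll ease it down.

Emit:
arm_command([
  [[0,0,0,0,0,0.002,-1],[0,0,0,0,0,0.004,-1],[0,0,0,0,0,0.006,-1],[0,0,0,0,0,0.008,-1],[0,0,0,0,0,0.01,-1],[0,0,0,0,0,0.01,-1],[0,0,0,0,0,0.01,-1]],
])

```text
time: 21.2
tool_pos: [0.599, -0.0983, 0.0337]
tool_rot: [-3.14, -0.001, 2.915]
contact_force: [-5.2, -2.1, 1.1]
opening: 0.0116
```

Run:
```python
from held import *
from cell import robot
s=robot.observe();print(s["tool_pos"],s["tool_rot"],s["time"],s["opening"],s["contact_force"])
c=robot.read_camera("wrist");np.savez("w17.npz",**c);P=pts(c)
for u,v in [(430,200),(520,200),(610,200),(430,270),(520,270),(590,270),(500,380),(316,225),(316,260)]:
    print((u,v),np.median(P[v-2:v+3,u-2:u+3].reshape(-1,3),0).round(4))
```

```text
[ 0.59899793 -0.09826095  0.03374764] [-3.13990443e+00 -5.70008803e-04  2.91460382e+00] 21.2 0.01161909137591187 [-5.21850985 -2.14362473  1.08018629]
(430, 200) [ 0.5561 -0.0459  0.0598]
(520, 200) [ 0.5636 -0.0137  0.0597]
(610, 200) [0.5708 0.0184 0.0597]
(430, 270) [ 0.5837 -0.0495  0.0599]
(520, 270) [ 0.5913 -0.0154  0.0599]
(590, 270) [0.5977 0.0111 0.0598]
(500, 380) [ 0.6416 -0.0268  0.0595]
(316, 225) [ 0.5571 -0.0889  0.0558]
(316, 260) [ 0.5715 -0.0923  0.0558]
```

The flipper is level at pi, with its back at 59.8 mm everywhere and the bar top at 55.8 mm. Swinging back slowly.

Emit:
arm_command([
  [[0,0,0,0,0,-0.008,-1],[0,0,0,0,0.0005,-0.02,-1],[0,0,0,0,0.0015,-0.035,-1],[0,0,0,0,0.003,-0.052,-1],[0,0,0,0,0.0055,-0.07,-1],[0,0,0,0,0.009,-0.09,-1],[0,0,0,0,0.014,-0.111,-1],[0,0,0,0,0.02,-0.133,-1]],
])

```text
time: 22.05
tool_pos: [0.6003, -0.0928, 0.0739]
tool_rot: [-3.139, -0.001, 2.915]
contact_force: [-3.7, -5.6, -1.4]
opening: 0.0118
```

Run:
```python
from held import *
from cell import robot
s=robot.observe();print(s["tool_pos"],s["tool_rot"],s["time"],s["opening"],s["contact_force"])
c2=robot.read_camera("side");cv2.imwrite("pics/s18.png",cv2.resize(c2["image"][150:290,300:440,::-1],None,fx=4,fy=4,interpolation=cv2.INTER_CUBIC))
```

```text
[ 0.60028003 -0.09275103  0.07390629] [-3.13916020e+00 -7.05973357e-04  2.91464371e+00] 22.05 0.011796145727512067 [-3.66790728 -5.59457964 -1.4208435 ]
```

View pics/s18.png

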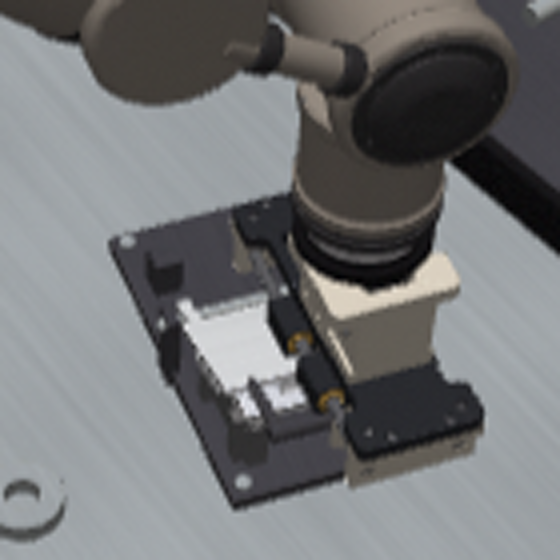

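A white slab already shows lying in the nest under the flipper at (280,400) in the crop. Continuing the return.

Emit:
arm_command([
  [[0,0,0,0,0.0085,-0.025,-1],[0,0,0,0,0.019,-0.05,-1],[0,0,0,0,0.036,-0.085,-1],[0,0,0,0,0.057,-0.119,-1],[0,0,0,0,0.08,-0.15,-1],[0,0,0,0,0.106,-0.18,-1],[0,0,0,0,0.135,-0.207,-1],[0,0,0,0,0.165,-0.231,-1]],
])

```text
time: 22.9
tool_pos: [0.6122, -0.046, 0.1457]
tool_rot: [-3.137, 0.003, 2.914]
contact_force: [-4.9, -7.6, 9.4]
opening: 0.0117
```

Run:
```python
from held import *
from cell import robot
s=robot.observe();print(s["tool_pos"],s["tool_rot"],s["time"],s["opening"],s["contact_force"])
c2=robot.read_camera("side");cv2.imwrite("pics/s19.png",cv2.resize(c2["image"][150:290,300:440,::-1],None,fx=4,fy=4,interpolation=cv2.INTER_CUBIC))
```

```text
[ 0.61219788 -0.04595073  0.14568219] [-3.13678954  0.00316535  2.91409527] 22.9 0.01174369266641264 [-4.9280206  -7.57835654  9.35696513]
```

View pics/s19.png

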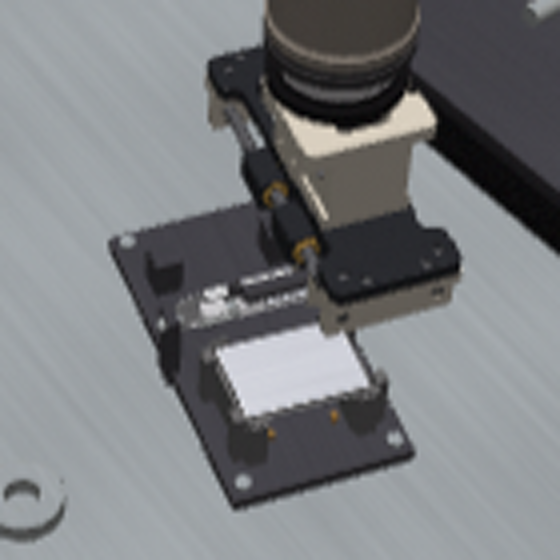

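The plate lies face-down in the nest, with the flipper clear of it. Continuing.

Emit:
arm_command([
  [[0,0,0,0,0.02,-0.013,-1],[0,0,0,0,0.04,-0.026,-1],[0,0,0,0,0.082,-0.047,-1],[0,0,0,0,0.126,-0.064,-1],[0,0,0,0,0.171,-0.076,-1],[0,0,0,0,0.218,-0.084,-1],[0,0,0,0,0.265,-0.086,-1],[0,0,0,0,0.296,-0.085,-1]],
])

```text
time: 23.75
tool_pos: [0.6331, 0.0444, 0.1684]
tool_rot: [-3.141, 0.003, 2.915]
contact_force: [5.7, -1.6, 2.8]
opening: 0.012
```

Emit:
arm_command([
  [[0,0,0,0,0.023,0.002,-1],[0,0,0,0,0.047,0.006,-1],[0,0,0,0,0.093,0.016,-1],[0,0,0,0,0.137,0.032,-1],[0,0,0,0,0.18,0.052,-1],[0,0,0,0,0.22,0.076,-1],[0,0,0,0,0.258,0.104,-1],[0,0,0,0,0.281,0.125,-1]],
])

```text
time: 24.55
tool_pos: [0.6505, 0.1263, 0.1289]
tool_rot: [-3.14, -0.002, 2.915]
contact_force: [3.9, -0.8, 0.6]
opening: 0.0114
```

Emit:
arm_command([
  [[0,0,0,0,0.0165,0.017,-1],[0,0,0,0,0.032,0.034,-1],[0,0,0,0,0.0515,0.059,-1],[0,0,0,0,0.069,0.085,-1],[0,0,0,0,0.085,0.112,-1],[0,0,0,0,0.0985,0.141,-1],[0,0,0,0,0.1075,0.162,-1],[0,0,0,0,0.1155,0.185,-1]],
])

```text
time: 25.35
tool_pos: [0.6579, 0.1588, 0.0739]
tool_rot: [-3.14, -0.002, 2.915]
contact_force: [0.1, 0.2, -0.6]
opening: 0.0116
```

Emit:
arm_command([
  [[0,0,0,0,0.005,0.015,-1],[0,0,0,0,0.009,0.03,-1],[0,0,0,0,0.0125,0.045,-1],[0,0,0,0,0.0155,0.06,-1],[0,0,0,0,0.018,0.075,-1],[0,0,0,0,0.0195,0.088,-1],[0,0,0,0,0.0205,0.1,-1],[0,0,0,0,0.021,0.11,-1]],
])

```text
time: 26.15
tool_pos: [0.6594, 0.1647, 0.0413]
tool_rot: [-3.14, -0.002, 2.915]
contact_force: [-1.2, 1.2, -1.7]
opening: 0.0116
```

Run:
```python
from held import *
from cell import robot
s=robot.observe();print(s["tool_pos"],s["tool_rot"],s["time"],s["opening"],s["contact_force"])
c=robot.read_camera("wrist");cv2.imwrite("pics/w20.png",c["image"][:,:,::-1]);np.savez("w20.npz",**c)
```

```text
[0.6593583  0.16472521 0.04130871] [-3.14011751e+00 -1.53735029e-03  2.91465286e+00] 26.15 0.01155613300818411 [-1.24528112  1.17760322 -1.67468973]
```

View pics/w20.png

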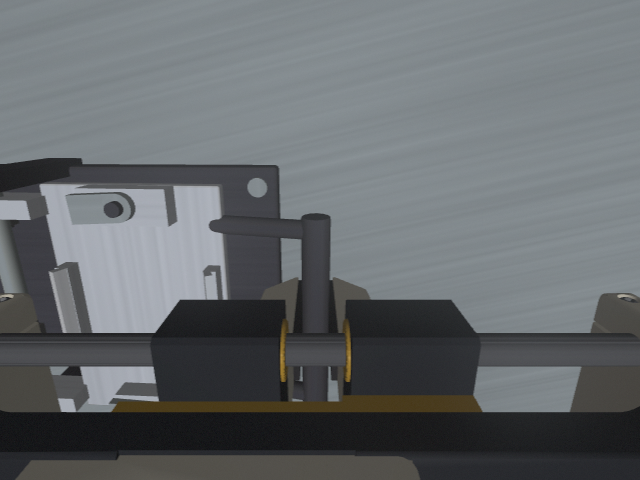

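The pocket is empty and the flipper is almost down. I'll check the remaining height.

Run:
```python
from held import *
c=dict(np.load("w20.npz"));P=pts(c)
for u,v in [(100,240),(190,240),(100,290),(190,290),(150,350),(316,230),(316,260)]:
    print((u,v),np.median(P[v-2:v+3,u-2:u+3].reshape(-1,3),0).round(4))
```

```text
(100, 240) [0.6074 0.0795 0.0477]
(190, 240) [0.6156 0.1189 0.0498]
(100, 290) [0.63   0.0701 0.0477]
(190, 290) [0.6381 0.1111 0.0499]
(150, 350) [0.6218 0.1321 0.1242]
(316, 230) [0.6197 0.1735 0.0626]
(316, 260) [0.6319 0.1707 0.0626]
```

Emit:
arm_command([
  [[0,0,0,0,0.0003,0.005,-1],[0,0,0,0,0.0005,0.01,-1],[0,0,0,0,0.0005,0.014,-1],[0,0,0,0,0.0005,0.018,-1],[0,0,0,0,0.0005,0.021,-1],[0,0,0,0,0.0005,0.024,-1],[0,0,0,0,0.0005,0.026,-1],[0,0,0,0,0.0005,0.026,-1]],
])

```text
time: 27.0
tool_pos: [0.6596, 0.1648, 0.0344]
tool_rot: [-3.14, -0.001, 2.915]
contact_force: [-4.0, 1.2, 4.3]
opening: 0.0118
```

Run:
```python
from held import *
from cell import robot
s=robot.observe();print(s["tool_pos"],s["tool_rot"],s["time"],s["opening"],s["contact_force"])
c=robot.read_camera("wrist");P=pts(c)
for u,v in [(100,240),(190,240),(100,290),(190,290),(316,230),(316,260)]:
    print((u,v),np.median(P[v-2:v+3,u-2:u+3].reshape(-1,3),0).round(4))
```

```text
[0.65961408 0.16479381 0.03443816] [-3.14033521e+00 -7.88366290e-04  2.91459827e+00] 27.0 0.011793790773493722 [-3.98621771  1.18770644  4.27332969]
(100, 240) [0.6066 0.0828 0.0456]
(190, 240) [0.6152 0.1203 0.0455]
(100, 290) [0.6284 0.0738 0.0458]
(190, 290) [0.6372 0.1127 0.0458]
(316, 230) [0.6199 0.1737 0.0554]
(316, 260) [0.6321 0.1709 0.0556]
```

The flipper is level at joint 0. Open to 24 mm, rise clear and go to a viewing position.

Emit:
arm_command([
  [[0,0,0,0,0,0,-0.48],[0,0,0,0,0,0,-0.48],[0,0,0,0,0,0,-0.48],[0,0,0,0,0,0,-0.48]],
])

```text
time: 27.45
tool_pos: [0.6599, 0.1645, 0.0339]
tool_rot: [-3.14, -0.0, 2.914]
contact_force: [-0.3, -0.4, -0.6]
opening: 0.0242
```

Emit:
arm_command([
  [[0,0,0,0,0,-0.02,-0.48],[0,0,0,0,0,-0.08,-0.48],[0,0,0,0,0,-0.18,-0.48],[0,0,0,0,0,-0.32,-0.48],[0,0,0,0,-0.1,-0.48,-0.48],[0,0,0,0,-0.25,-0.62,-0.48],[0,0,0,0,-0.4,-0.75,-0.48],[0,0,0,0,-0.45,-0.8,-0.48]],
])

```text
time: 28.25
tool_pos: [0.629, 0.0322, 0.2763]
tool_rot: [-3.14, 0.0, 2.915]
contact_force: [1.4, -0.5, 0.4]
opening: 0.0237
```

Emit:
arm_command([
  [[0,0,0,0,-0.05,0,-0.48],[0,0,0,0,-0.05,0,-0.48],[0,0,0,0,-0.05,0,-0.48]],
])

```text
time: 28.55
tool_pos: [0.6258, 0.0194, 0.2731]
tool_rot: [-3.141, -0.003, 2.914]
contact_force: [0.6, 0.8, -0.3]
opening: 0.0239
```

Run:
```python
from held import *
from cell import robot
c=robot.read_camera("wrist");cv2.imwrite("pics/w22.png",c["image"][:,:,::-1]);np.savez("w22.npz",**c)
s=robot.observe();print(s["tool_pos"],s["time"],s["opening"],s["contact_force"]);
t=robot.read_camera("top");cv2.imwrite("pics/t22.png",t["image"][:,:,::-1])
```

```text
[0.62580101 0.0199371  0.27269703] 28.6 0.02379489088807706 [-0.85507884  0.67684281 -0.23135962]
```

View pics/w22.png

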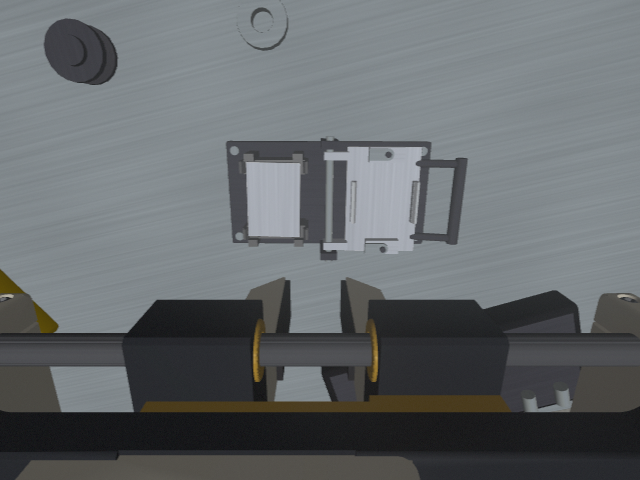

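View pics/t22.png

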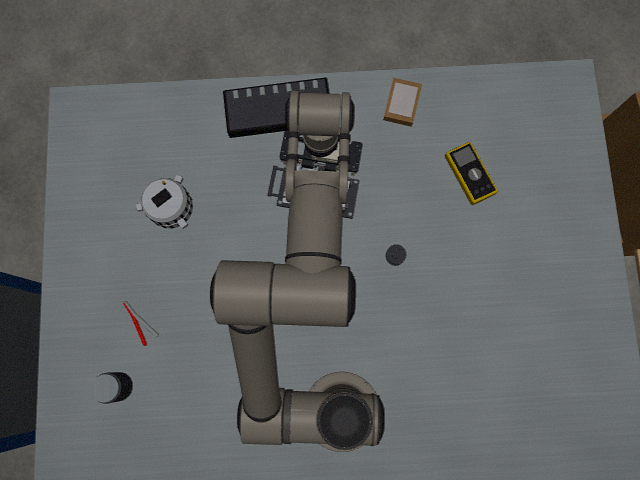

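The wrist view shows the plate face-down in the nest, (247,160) to (300,238), and the flipper and bar back on the right at (460,200). The bystanders look untouched. Checking heights.

Run:
```python
from held import *
c=dict(np.load("w22.npz"));P=pts(c)
for u,v in [(253,168),(293,168),(273,200),(255,230),(293,230),(365,180),(402,180),(385,230),(460,200)]:
    print((u,v),np.median(P[v-1:v+2,u-1:u+2].reshape(-1,3),0).round(4))
im=c["image"].astype(int);m=np.zeros((480,640),bool);m[155:245,243:306]=1
print(rect(c,(im.min(2)>125)&m,.052))
```

```text
(253, 168) [ 0.5775 -0.0362  0.0514]
(293, 168) [0.5867 0.0041 0.0516]
(273, 200) [ 0.6144 -0.0246  0.0519]
(255, 230) [ 0.6419 -0.052   0.052 ]
(293, 230) [ 0.651  -0.0119  0.0519]
(365, 180) [0.6166 0.0746 0.046 ]
(402, 180) [0.6252 0.1125 0.0453]
(385, 230) [0.6756 0.0858 0.0462]
(460, 200) [0.6576 0.1666 0.0552]
(array([ 0.61923938, -0.02579601]), 88.89723205566406, 56.01529312133789, np.float64(-0.2545884796735964))
```

Run:
```python
from cell import robot
print(robot.hand_in());print(robot.observe()["time"])
```

```text
the job is handed in; nothing more can be done
None
the job is handed in; nothing more can be done
```

I put the rectifier plate in the flipper pocket, swung the flipper over so the plate dropped face-down into the nest, and swung it back. The job was handed in at about 28.6 s, with the gripper clear of everything.

**Last checks:**
- **Plate:** its underside, now on top, reads 51.4 to 52.0 mm at all corners against the nominal 52 mm, so it lies flat.
- **Flipper:** the pocket floor was level at 45.5 to 45.8 mm before I let go. After that it read 45.3 to 46.2 mm, with the bar top at 55.2 mm, so it is back at its start.
- **Other things:** the alternator, meter and pulley look unmoved in the last top view. The bearing and pulley show in the last wrist view. The arm hides the pink look-alike in both; I last saw it when I lifted the plate.
- **Forces:** the readings I took stayed under about 15 N.

**What went wrong or disagreed:**
- **First grasp:** it closed on air because I lifted before the slow fingers had shut. The plate did not move, and the second grasp held.
- **Entering the pocket:** the plate showed a 4 N side force, which went away after I shifted it 1 mm.
- **Final outline fit:** it gave 89 x 56 mm instead of 80 x 56 mm, probably because it picked up the bright guides. I relied on the heights instead.

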